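Switch the cell sorter over and feed two cells

TASK

The seesaw gate of the battery-cell sorter leans towards the tray on the robot's side. With the fingertips, press the gate's raised far end down until it has rocked over its pivot fully to its stop, and only then push both cells along the feed trough and off its end, so that they roll by themselves over the gate and down the other chute into the empty far tray. Do not grip or lift the cells or help them along once they are on the gate, and leave everything else on the bench as it is.

Things in the scene. Friction and masses are not known exactly. Their poses are not given: they have to be found in the camera images.
- sorter: fixed bench sorter for battery cells, grey and aluminium, 422 mm along x. Origin on the table below the middle of the gate's pivot; x runs from the near tray (robot's side) to the far tray, y from the feed trough (at -y) across the gate, z up. A cell pushed off the trough drops about 7 mm on to the gate and rolls to whichever end is low, down a chute into the tray there
- pivot (a point): middle of the gate's pivot axis (along the sorter's y), 85 mm above the table, between upright cheeks 4 mm thick whose inner faces are 88 mm apart. Within 49 mm of the pivot in x the cheek on the trough side is 95 mm high and the other 107 mm; farther out both are 81 mm high
- gate (a joint): lean of the seesaw gate, rad: -0.34 = fully towards the near tray (far end raised), +0.34 = fully over (far end down on its stop). Its stiff hinge stays where it is left; a push of 1.5 to 3 N on its end tips it
- gate_far_end (a point): point on the gate's upper face, midway across, 66 mm from the pivot and 14 mm short of the far edge: a good place to press. The gate is a flat steel plate 160 x 82 x 4 mm, upper face 3 mm above the pivot axis. The point is 110 mm above the table at -0.34 rad, 66 mm at +0.34 rad
- trough_end (a point): middle of the trough's floor at its open end over the gate, 95 mm above the table; axes as the sorter's. The trough is a level channel along y at the sorter's x = 0, reaching 186 mm back (-y) from here, open at both ends, 20 mm wide inside; its side walls stand only 7 mm above its floor, so the upper 11 mm of a cell stand clear. Push cells along +y
- cell_front: standard cylindrical battery cell, diameter 18 mm, length 65 mm, about 46 g, wrapped in slippery blue film (friction about 0.2 on the sorter), lying free; origin at its centre, its own y axis runs along its length. Waits in the trough, nearer to the gate
- cell_rear: standard cylindrical battery cell, diameter 18 mm, length 65 mm, about 46 g, wrapped in slippery blue film (friction about 0.2 on the sorter), lying free; origin at its centre, its own y axis runs along its length. Waits in the trough behind the front cell (0 to 30 mm gap), nearer to the back end; pushing it pushes the front one ahead of it
- far_tray (a point): middle of the inner floor of the far tray (empty at the start), 5 mm above the table; both trays are 84 x 96 mm with walls 55 mm high, 26 mm on the chute side
- near_tray (a point): middle of the inner floor of the near tray, in which two dead cells lie
- dead_1: standard cylindrical battery cell, diameter 18 mm, length 65 mm, about 46 g, wrapped in slippery blue film (friction about 0.2 on the sorter), lying free; origin at its centre, its own y axis runs along its length. Already in the near tray; to be left there
- dead_2: standard cylindrical battery cell, diameter 18 mm, length 65 mm, about 46 g, wrapped in slippery blue film (friction about 0.2 on the sorter), lying free; origin at its centre, its own y axis runs along its length. Already in the near tray; to be left there
- phone: black smartphone lying flat, 72 x 148 x 8 mm, origin in the middle of its underside; leave alone
- flux_jar: small amber jar, diameter 42 mm, 42 mm high, origin in the middle of its underside; leave alone
- driver: screwdriver with wooden handle, 150 mm, lying; leave alone
- tweezers: steel tweezers, 140 mm long, lying; leave alone
- screw_dish: small steel dish, diameter 66 mm, 22 mm high; leave alone
- spare_board: green circuit board 60 x 100 mm, 7 mm high, lying; leave alone
There are look-alikes about, which are no part of the job. What is shaped like the cell_rear but black, turquoise or yellow is not meant.

How it is judged:
By the outcome, as a careful person would: the job done as asked, in the order asked, and still so for the second after the job is handed in, with the robot touching nothing.
It also fails if it takes over 54 s, if anything falls off the work surface, if the arm or the gripper's body presses on something with over 40 N, if the wrist force passes 120 N, or if a joint passes its speed limit or range.

ROBOT

A 6-joint arm with a two-finger parallel gripper is mounted at the origin on the work surface. World frame = base frame: x ahead of the robot, y to its left, z up, the work surface at z = 0. Lengths are in m, angles in rad, forces in N, time in s.
With the tool pointing down it reaches from about 0.275 to 0.75 m from the base axis. Payload 10.2 kg.
Tool frame: the origin (TCP) lies at the very end of the fingers, on their centre line; the grasp point (between the pads) lies 19 mm behind it; x points along the fingers, z is the direction in which the jaws open and shut, and the axes are right-handed (so a half turn about x gives the same grasp; the last joint's range is limited). The gripper opens to 88 mm and grips with 3 to 60 N. Pads are 18 mm wide; open, the fingers measure 123 mm over their backs; the gripper's body (75 mm by 187 mm) begins 45 mm behind the grasp point.
Start: joints at [-1.412, 0.313, 1.498, -0, 1.331, -0.223], TCP at [0.196, -0.487, 0.239] pointing down, gripper open.
Joint ranges: [-2.94, 2.94], [-0.97, 2.17], [0.19, 2.56], [-1.23, 4.37], [0.02, 3.11], [-2.88, 2.88]. Speed limits (rad/s): [2.39, 2.39, 3.01, 3.14, 3.14, 3.14].

INTERFACE

Orientations are given as a unit quaternion [x, y, z, w].
In Python, from plant import r gives the robot as it stands.
- The arm moves only by the shell command python3 -m jog 'ROWS' [FORCE]. ROWS is JSON, a list of rows, each a list of 3 entries, a list of its own where there are three numbers: the shift along the tool's x, y, z in cm, then the turn about the tool's x in rad, then the opening, from 0 (shut) to 1 (fully open). In form: [[[tx, ty, tz], twist, claw], ...]. A call has exactly 5 rows; each row shifts and turns the commanded pose from where the row before left it, along the tool's axes as they then stand; what a row does not reach is not made up. A row lasts 1/10 s, in which the tool goes at most 50 mm and 8.59 degrees, less where a joint would pass 70% of its speed; a pose out of reach is approached as far as the arm can. A call is refused whole if a number of a shift passes 5 or a number of a turn 0.15, either way. A call with a gripper value outside its range is refused whole. The fingers move at their own pace and stop on an object; FORCE is the grip in N (left out, the last holds). Time passes only in rows, so rows that do not move let the fingers close, or fill a call up. It gives the time, the measured TCP pose, the force and the opening at its end, in the units of the state.
- r.sense(): the state, without advancing time (a new reading comes with each control period).
- r.camera(name): name is "side" or "top" or "wrist"; returns a dict with "img" (480x640x3 uint8, blue, green, red), "vertical_fov" (degrees; the focal length in pixels is half the picture's height over the tangent of half this angle, whatever the lens; pixels are square), "cx", "cy" (the principal point, pixels), "rvec" (rotation vector, rad) and "tvec" (3), from world to camera coordinates, as OpenCV has them. Camera axes: x right, y down, z forward; pixel columns grow to the right and rows downward; lengths in m; the calibration is good to about 2 mm. A picture is of the moment at which its call begins. There is no depth.
- r.hand_in(): hands the job in, once; it reports no verdict.
Trained networks look in a picture, given as the dict that the camera call returned (one of the last four; its "shot" number tells which), for a name from the list of things; names that differ only in an ending like _2 or _b are one class to them, and where a whole thing is asked for, a point or a joint stands for the part that bears it (a point fixed in the world has none). Each returns a list of dicts, best first, with "score" (0 to 1); they miss things now and then, are a little off and sometimes report something else, mostly with a low value. They report only what shows in the picture. A call takes as long as a camera call. They do not tell look-alikes from the thing itself.
- r.recognise(query, picture): "point" ([x, y, z] in m, in world coordinates, good to about 4 mm: the middle of the surface that is visible of it).
- r.masks_of(query, picture): "region" (480x640 bool, what is visible of it).
The state is a dict: "clock": time; "joint_pos": joint angles; "qd": joint speeds; "joint_efforts": joint torques, N m; "position": TCP position; "tcp_rot": TCP orientation; "force": force on the tool from outside, world axes, zero at the start; "wrist_torque": the same for the moment, N m; "grip_width": opening from 0.0 (shut) to 1.0 (fully open).
Only numpy, scipy, OpenCV 4.12 (cv2) and the standard library are available. Lean on these libraries where they do the work, as an engineer would, in place of code of your own. Each camera call takes 0.05 s, during which the arm holds its last target. There are 200 camera calls.

## Working session

There is one attempt and no reset: what is moved stays moved. The work goes in short steps, Python scripts to look and compute and a shell command to move; the robot and the scene stay as the last step left them, time stands still between calls to the robot, and variables do not carry over. Pictures are saved under pics/ and viewed, about 8 in all and at most 12, crops included, and the job is handed in when it is done.

```bash
mkdir -p pics; ls
cat > h.py <<'E'
import numpy as np,cv2
from plant import r
def cam(n,save=None):
    p=r.camera(n)
    if save: cv2.imwrite('pics/'+save,p['img'])
    return p
def K(p):
    f=240/np.tan(np.radians(p['vertical_fov'])/2); return np.array([[f,0,p['cx']],[0,f,p['cy']],[0,0,1.]])
def proj(p,X): return cv2.projectPoints(np.array(X,float).reshape(-1,3),np.array(p['rvec']),np.array(p['tvec']),K(p),None)[0].reshape(-1,2)
def ray(p,uv,z):
    R=cv2.Rodrigues(np.array(p['rvec']))[0]; c=-R.T@np.array(p['tvec']).ravel()
    d=R.T@np.linalg.inv(K(p))@[uv[0],uv[1],1]; return c+d*(z-c[2])/d[2]
E
python3 - <<'E'
from h import *
for n in ['top','side']:
    p=cam(n,n+'1.png')
    for q in ['sorter','gate','cell_rear','far_tray','near_tray','trough_end','gate_far_end','pivot']:
        try:
            for d in r.recognise(q,p)[:6]: print(n,q,round(d['score'],2),np.round(d['point'],3),proj(p,d['point']).round(0))
        except Exception as e: print(q,e)
s=r.sense();print(s['clock'],s['position'],s['tcp_rot'],s['force'],s['grip_width'])
E
```

```text
pics
top sorter 0.76 [0.536 0.054 0.058] [[290. 294.]]
top gate 0.69 [0.55  0.061 0.089] [[286. 283.]]
top gate 0.22 [ 0.622 -0.1    0.014] [[377. 249.]]
top cell_rear 0.86 [ 0.562 -0.241  0.022] [[458. 281.]]
top cell_rear 0.78 [ 0.366 -0.184  0.013] [[431. 394.]]
top cell_rear 0.69 [ 0.516 -0.116  0.11 ] [[395. 300.]]
top cell_rear 0.61 [ 0.449 -0.232  0.018] [[457. 345.]]
top cell_rear 0.52 [0.533 0.051 0.056] [[292. 296.]]
top far_tray 0.64 [0.53  0.054 0.054] [[291. 298.]]
top near_tray 0.6 [0.532 0.054 0.055] [[291. 297.]]
top near_tray 0.5 [0.55  0.06  0.087] [[286. 283.]]
top trough_end 0.64 [0.534 0.054 0.052] [[291. 296.]]
top trough_end 0.5 [ 0.529 -0.031  0.11 ] [[341. 293.]]
top gate_far_end 0.78 [0.554 0.064 0.087] [[284. 281.]]
top pivot 0.95 [0.532 0.055 0.054] [[290. 297.]]
top pivot 0.74 [ 0.46  -0.05   0.044] [[353. 339.]]
side sorter 0.6 [0.517 0.06  0.05 ] [[324. 287.]]
side gate 0.64 [0.548 0.058 0.087] [[312. 267.]]
side cell_rear 0.79 [ 0.449 -0.229  0.02 ] [[431. 231.]]
side cell_rear 0.59 [ 0.373 -0.203  0.021] [[455. 254.]]
side cell_rear 0.56 [ 0.51  -0.115  0.11 ] [[381. 218.]]
side cell_rear 0.5 [ 0.547 -0.241  0.02 ] [[398. 208.]]
side far_tray 0.7 [0.521 0.065 0.049] [[321. 288.]]
side near_tray 0.87 [0.513 0.064 0.051] [[324. 289.]]
side trough_end 0.75 [0.515 0.066 0.05 ] [[323. 290.]]
side trough_end 0.55 [ 0.721 -0.151  0.003] [[314. 201.]]
side gate_far_end 0.73 [0.544 0.061 0.086] [[313. 269.]]
side pivot 0.76 [0.518 0.063 0.053] [[322. 287.]]
0.9 [ 0.19560817 -0.48720012  0.23869855] [ 0.39606414  0.5857971  -0.39602425  0.58578131] [0.16640565 0.22941653 0.14689315] 0.999712086510763
```

View pics/top1.png

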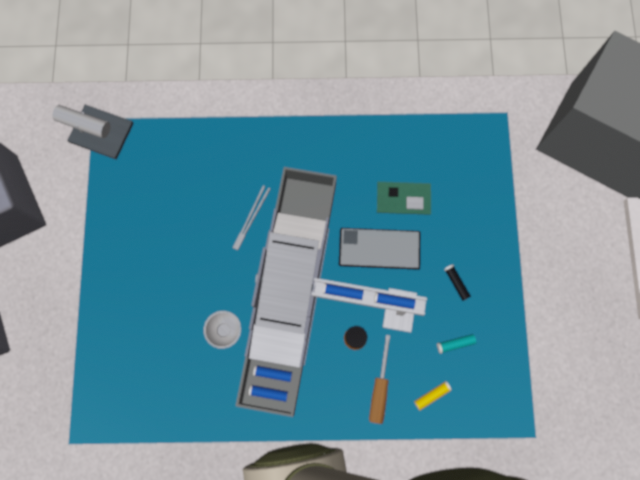

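View pics/side1.png

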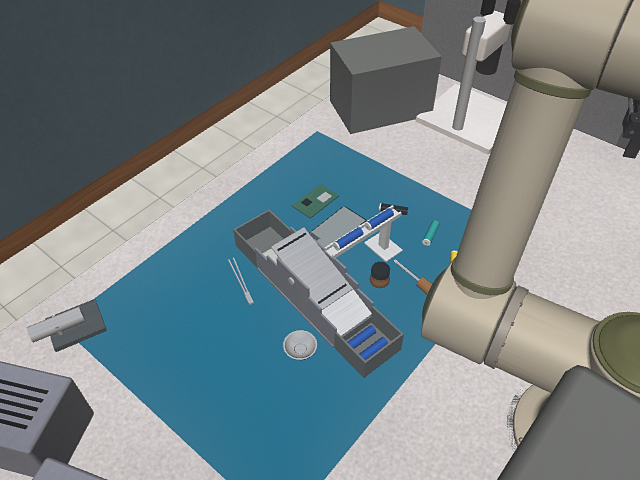

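The top view shows the sorter with tray corners at about (283,168), (337,176), (294,415) and (237,405). The gate is around (288,280). Blue cells lie in the trough at (345,292) and (397,300), and two dead blue cells at (272,373) and (268,394). The black, turquoise and yellow cells at (458,282), (457,344) and (433,396) are look-alikes. The two cells I want are the blue ones in the trough. I'll fit the pose and confirm it in an enlarged crop.

```bash
cat > a.py <<'E'
from h import *
from scipy.optimize import least_squares
t=cam('top'); s=cam('side')
for uv in [(283,168),(337,176),(294,415),(237,405)]: print(ray(t,uv,.055).round(4))
c=[]
for p in (t,s):
    m=cv2.inRange(cv2.cvtColor(p['img'],cv2.COLOR_BGR2HSV),(108,150,80),(125,255,255))
    n,l,st,ce=cv2.connectedComponentsWithStats(m)
    for i in range(1,n):
        if st[i,4]>60: print(p is t,st[i,4],ce[i].round(1),ray(p,ce[i],.106).round(4),ray(p,ce[i],.016).round(4))
E
python3 a.py
python3 - <<'E'
import cv2
i=cv2.imread('pics/top1.png')[150:430,225:440]
cv2.imwrite('pics/c1.png',cv2.resize(i,None,fx=2.1,fy=2.1,interpolation=cv2.INTER_CUBIC))
j=cv2.imread('pics/side1.png')[190:390,220:420]
cv2.imwrite('pics/c2.png',cv2.resize(j,None,fx=3,fy=3,interpolation=cv2.INTER_CUBIC))
E
```

```text
[0.7645 0.0675 0.055 ]
[ 0.748 -0.029  0.055]
[0.3371 0.0493 0.055 ]
[0.3541 0.143  0.055 ]
True 156 [343.8 291. ] [ 0.5331 -0.0348  0.106 ] [ 0.5466 -0.0382  0.016 ]
True 153 [395.4 300.2] [ 0.517 -0.118  0.106] [ 0.5289 -0.1291  0.016 ]
True 185 [273.4 373. ] [0.404  0.0793 0.106 ] [0.4056 0.0863 0.016 ]
True 184 [269.2 392.5] [0.3741 0.0858 0.106 ] [0.3729 0.0935 0.016 ]
False 200 [380.7 217.5] [ 0.5141 -0.1206  0.106 ] [ 0.5605 -0.1951  0.016 ]
False 218 [349.5 237.1] [ 0.5302 -0.037   0.106 ] [ 0.5782 -0.1029  0.016 ]
False 256 [361.9 336.3] [0.3702 0.1327 0.106 ] [0.4019 0.0842 0.016 ]
False 240 [373.5 347.9] [0.3409 0.1386 0.106 ] [0.3697 0.0906 0.016 ]
```

View pics/c1.png

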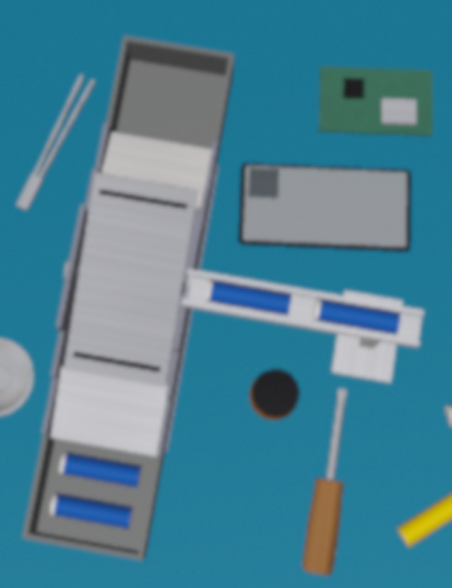

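View pics/c2.png

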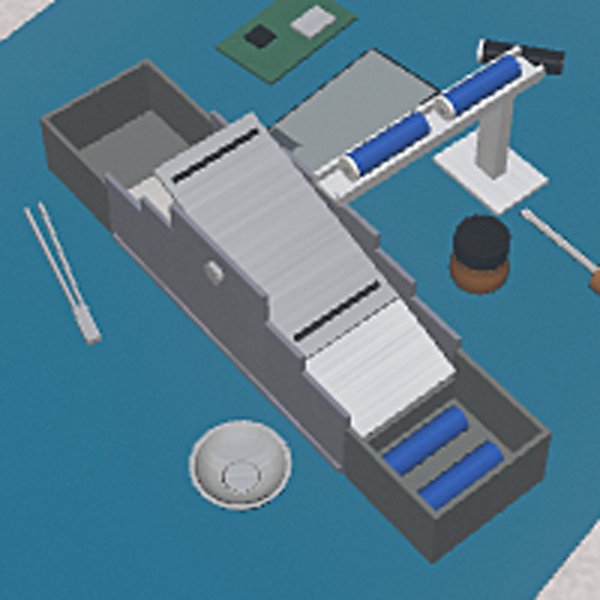

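The crops confirm that the two blue cells in the trough are the ones to push. They sit at crop-1 (250,297) and (360,317), with the trough's open end at (185,288) and back end at (421,328). The gate's far end is raised, and the dead cells in the near tray stay where they are. Next I'll work out the sorter frame and the moves.

```bash
cat >> h.py <<'E'
from scipy.spatial.transform import Rotation as Ro
yaw=-0.188; O=np.array([.551,.0577,0])
SX=np.array([np.cos(yaw),np.sin(yaw),0]); SY=np.array([-np.sin(yaw),np.cos(yaw),0])
def S(X): d=np.array(X)-O; return np.array([d@SX,d@SY,d[2]])
def W(x,y,z): return O+x*SX+y*SY+np.array([0,0,z])
def go(x,y,z):
    s=r.sense(); R=Ro.from_quat(s['tcp_rot']).as_matrix()
    tz=R.T@SY; tw=np.arctan2(-tz[1],tz[2]); tw=(tw+np.pi/2)%np.pi-np.pi/2
    print('t',s['clock'],'S',S(s['position']).round(4),'F',np.round(s['force'],1),'w',round(s['grip_width'],2),'twist',round(tw,3),'shift cm',(100*R.T@(W(x,y,z)-s['position'])).round(2)); print('axes',(R.T@np.c_[SX,SY,[0,0,1]]).round(3).tolist())
E
python3 - <<'E'
from h import *
p=cam('top')
for uv in [(313.1,287.1),(425.5,306.2)]: print('trough',S(ray(p,uv,.098)).round(4))
for uv in [(343.8,291),(395.4,300.2)]: print('cell',S(ray(p,uv,.106)).round(4))
# gate far edge black strip ends, crop (100,192),(187,206)
for a,b in [(100,192),(187,206)]: print('strip',S(ray(p,(a/2.1+225,b/2.1+150),.11)).round(4))
go(.062,0,.16)
print(r.sense()['joint_pos'])
E
```

```text
trough [-0.0014 -0.0435  0.098 ]
trough [-0.0006 -0.2294  0.098 ]
cell [-0.0003 -0.0941  0.106 ]
cell [-0.0006 -0.1789  0.106 ]
strip [0.0601 0.0352 0.11  ]
strip [ 0.0608 -0.0341  0.11  ]
t 1.05 S [-0.2473 -0.6017  0.2387] F [-0.9 -0.2 -0.2] w 1.0 twist 0.57 shift cm [  7.87  58.5  -33.99]
axes [[0.0, 0.0, -1.0], [0.842, 0.539, 0.0], [0.539, -0.842, -0.0]]
[-1.41243266e+00  3.12922745e-01  1.49770546e+00  7.35046303e-06
  1.33097683e+00 -2.23359224e-01]
```

```bash
python3 -m jog '[[[0,3.4,-2],0,0],[[0,4,-2.3],0,0],[[0,4,-2.3],0,0],[[0,4,-2.3],0,0],[[0,4,-2.3],0,0]]' 20
python3 -m jog '[[[0,4,-2.3],0,0],[[0,4,-2.3],0,0],[[0,4,-2.3],0,0],[[0,4,-2.3],0,0],[[0,4,-2.3],0,0]]'
python3 -m jog '[[[0,4,-2.3],0,0],[[0,4,-2.3],0,0],[[0,4,-2.3],0,0],[[0,2,-1],0,0],[[0,0,0],0,0]]'
python3 -m jog '[[[0,0,0],0.1,0],[[0,0,0],0.12,0],[[0,0,0],0.12,0],[[0,0,0],0.12,0],[[0,0,0],0.11,0]]'
python3 -c "
from h import *
go(.062,0,.14)"
```

```text
clock: 1.55
position: [0.3347, -0.3094, 0.2389]
tcp_rot: [0.396, 0.586, -0.396, 0.586]
force: [0.6, -0.6, 0.3]
grip_width: 0.571
clock: 2.05
position: [0.4776, -0.128, 0.2389]
tcp_rot: [0.396, 0.586, -0.396, 0.586]
force: [0.7, -0.8, -1.0]
grip_width: 0.117
clock: 2.55
position: [0.5781, -0.0021, 0.2381]
tcp_rot: [0.395, 0.587, -0.395, 0.586]
force: [-0.0, -0.7, -0.2]
grip_width: 0.008
clock: 3.05
position: [0.5766, -0.0053, 0.2388]
tcp_rot: [-0.546, -0.449, 0.546, -0.449]
force: [0.9, -1.0, -0.1]
grip_width: 0.001
t 3.05 S [ 0.0369 -0.0571  0.2388] F [ 0.9 -1.  -0.1] w 0.0 twist -0.006 shift cm [ 9.88  2.47 -5.73]
axes [[-0.0, -0.0, -1.0], [1.0, -0.006, -0.0], [-0.006, -1.0, 0.0]]
```

```bash
python3 -m jog '[[[0,1,-2],0,0],[[0,1.2,-2.7],0,0],[[3,0.3,-1],0,0],[[4,0,0],0,0],[[3.5,0,0],0,0]]'
python3 -c "
from h import *
go(.062,0,.14)
p=cam('side'); cv2.imwrite('pics/s2.png',cv2.resize(p['img'][130:370,200:440],None,fx=2.5,fy=2.5,interpolation=cv2.INTER_CUBIC))"
```

```text
clock: 3.55
position: [0.6117, 0.0464, 0.1322]
tcp_rot: [-0.545, -0.451, 0.545, -0.451]
force: [0.4, 0.4, 0.1]
grip_width: 0.009
t 3.55 S [0.0618 0.0002 0.1322] F [0.4 0.4 0.1] w 0.01 twist -0.0 shift cm [-0.78  0.02  0.02]
axes [[-0.0, -0.0, -1.0], [1.0, -0.0, -0.0], [-0.0, -1.0, 0.0]]
```

View pics/s2.png

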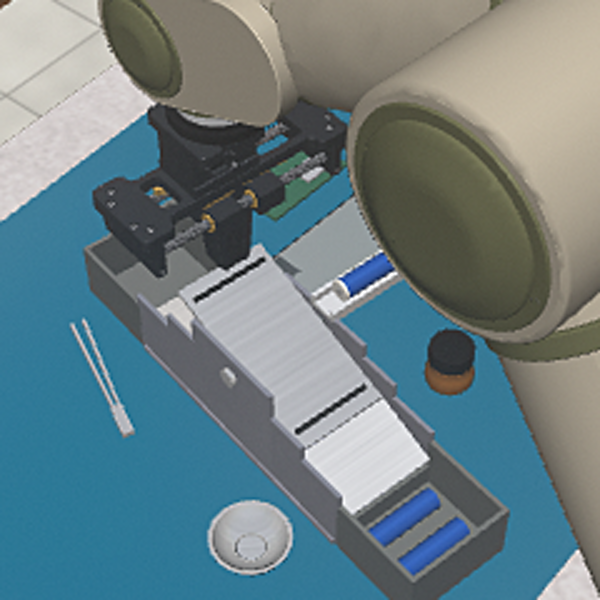

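The closed fingertips at (235,245) are above the raised far end's black strip, and clear of the cheeks. Next I press.

```bash
python3 -m jog '[[[1,0,0],0,0],[[1,0,0],0,0],[[1,0,0],0,0],[[1,0,0],0,0],[[0.8,0,0],0,0]]'
python3 -m jog '[[[0.5,0,0],0,0],[[0.5,0,0],0,0],[[0.4,0,0],0,0],[[0.3,0,0],0,0],[[0,0,0],0,0]]'
python3 -c "
from h import *
go(.062,0,.066)"
```

```text
clock: 4.1
position: [0.6128, 0.0469, 0.0857]
tcp_rot: [0.545, 0.45, -0.544, 0.451]
force: [1.9, -0.6, 3.4]
grip_width: 0.005
clock: 4.6
position: [0.6126, 0.047, 0.0689]
tcp_rot: [0.545, 0.451, -0.545, 0.451]
force: [0.7, 0.6, 3.6]
grip_width: 0.006
t 4.6 S [0.0625 0.001  0.0689] F [0.7 0.6 3.6] w 0.01 twist -0.0 shift cm [ 0.29 -0.05  0.1 ]
axes [[0.001, 0.0, -1.0], [1.0, -0.0, 0.001], [-0.0, -1.0, -0.0]]
```

```bash
python3 -m jog '[[[0.15,0,0],0,0],[[0.15,0,0],0,0],[[0,0,0],0,0],[[0,0,0],0,0],[[0,0,0],0,0]]'
```

```text
clock: 5.1
position: [0.6138, 0.0469, 0.068]
tcp_rot: [0.546, 0.45, -0.544, 0.452]
force: [-1.1, 0.4, 14.8]
grip_width: 0.005
```

The force jumped to 15 N at z = 0.068, so the gate is on its stop. I'll lift and check.

```bash
python3 -m jog '[[[-2,0,0],0,0],[[-4,0,0],0,0],[[-4,0,0],0,0],[[0,-2,4],0,0],[[0,-2,4],0,0]]'
python3 -m jog '[[[0,-2,4],0,0],[[0,-0.3,4],0,0],[[0,0,4],0,0],[[0,0,4],0,0],[[0,0,2.5],0,0]]'
python3 -c "
from h import *
go(-.0005,-.265,.104)
for n in ['side','top']:
  p=cam(n); cv2.imwrite('pics/%s3.png'%n,cv2.resize(p['img'][150:390,220:460],None,fx=2.5,fy=2.5,interpolation=cv2.INTER_CUBIC))"
```

```text
clock: 5.6
position: [0.5577, -0.0244, 0.1663]
tcp_rot: [0.545, 0.451, -0.544, 0.452]
force: [-0.2, -0.5, -0.3]
grip_width: 0.007
clock: 6.1
position: [0.5001, -0.2038, 0.1655]
tcp_rot: [-0.545, -0.45, 0.545, -0.45]
force: [0.4, 0.6, -0.2]
grip_width: 0.004
t 6.1 S [-0.0011 -0.2665  0.1655] F [ 0.4  0.6 -0.2] w 0.0 twist -0.002 shift cm [ 6.15  0.07 -0.15]
axes [[-0.0, -0.0, -1.0], [1.0, -0.002, -0.0], [-0.002, -1.0, 0.0]]
```

View pics/side3.png

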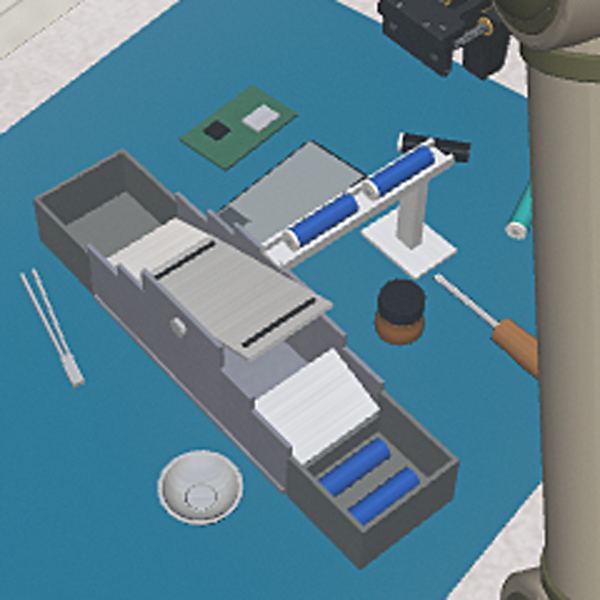

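The gate has tipped: its near end is raised, with the near strip at (287,322) and the far strip at (185,260). All the cells are unmoved. I'll check the lean angle by projection.

```bash
python3 -c "
from h import *
p=cam('side')
for q in (.28,.31,.34):
  c,s=np.cos(q),np.sin(q)
  P=[W(x*c+3e-3*s,y,.085-x*s+3e-3*c) for x in (.066,-.066) for y in (.035,-.035)]
  print(q,((proj(p,P)-[220,150])*2.5).round(0).tolist())
print(((proj(p,[W(0,-.2294,.102),r.sense()['position']])-[220,150])*2.5).round(0).tolist())"
python3 -m jog '[[[1,0,0],0,0],[[2,0,0],0,0],[[2,0,0],0,0],[[1.1,0,0],0,0],[[0,0,0],0,0]]'
python3 -c "
from h import *
go(-.0005,-.25,.104)"
```

```text
0.28 [[144.0, 278.0], [212.0, 237.0], [243.0, 348.0], [314.0, 301.0]]
0.31 [[145.0, 280.0], [213.0, 238.0], [243.0, 346.0], [314.0, 299.0]]
0.34 [[145.0, 282.0], [213.0, 240.0], [242.0, 344.0], [313.0, 297.0]]
[[440.0, 144.0], [479.0, 70.0]]
clock: 6.75
position: [0.5004, -0.2001, 0.1031]
tcp_rot: [-0.544, -0.452, 0.545, -0.45]
force: [-0.5, 0.2, 0.4]
grip_width: 0.003
t 6.75 S [-0.0015 -0.2628  0.1031] F [-0.5  0.2  0.4] w 0.0 twist 0.001 shift cm [-0.08  0.1  -1.28]
axes [[-0.003, 0.001, -1.0], [1.0, 0.001, -0.003], [0.001, -1.0, -0.001]]
```

The strip positions and the force jump both fit the gate resting on its stop. Now I push slowly.

```bash
python3 -m jog '[[[-0.15,0.1,-1],0,0],[[0,0,-1],0,0],[[0,0,-0.8],0,0],[[0,0,-0.6],0,0],[[0,0,-0.6],0,0]]'
python3 -m jog '[[[0,0,-0.6],0,0],[[0,0,-0.7],0,0],[[0,0,-0.7],0,0],[[0,0,-0.7],0,0],[[0,0,-0.7],0,0]]'
python3 -m jog '[[[0,0,-0.7],0,0],[[0,0,-0.7],0,0],[[0,0,-0.7],0,0],[[0,0,-0.6],0,0],[[0,0,-0.4],0,0]]'
python3 -c "
from h import *
go(-.0005,-.126,.1045)
p=cam('side'); cv2.imwrite('pics/s4.png',cv2.resize(p['img'][150:390,220:460],None,fx=2.5,fy=2.5,interpolation=cv2.INTER_CUBIC))"
```

```text
clock: 7.25
position: [0.5096, -0.1617, 0.1065]
tcp_rot: [0.545, 0.451, -0.545, 0.451]
force: [0.4, -0.2, 0.5]
grip_width: 0.007
clock: 7.75
position: [0.5158, -0.1284, 0.1062]
tcp_rot: [-0.545, -0.451, 0.545, -0.451]
force: [-0.3, -0.1, 0.3]
grip_width: 0.006
clock: 8.25
position: [0.5216, -0.098, 0.1062]
tcp_rot: [0.545, 0.451, -0.545, 0.451]
force: [0.2, -0.3, -0.2]
grip_width: 0.003
t 8.25 S [ 0.0002 -0.1584  0.1062] F [ 0.2 -0.3 -0.2] w 0.0 twist 0.0 shift cm [ 0.17 -0.07 -3.24]
axes [[0.0, 0.0, -1.0], [1.0, 0.0, 0.0], [0.0, -1.0, -0.0]]
```

View pics/s4.png

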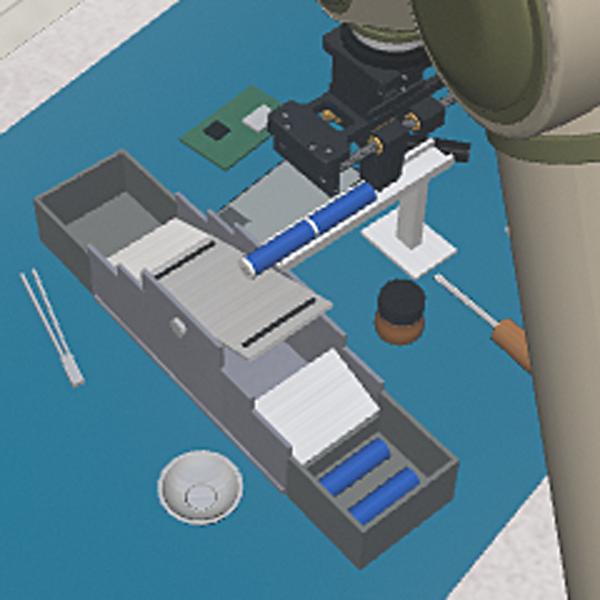

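Both cells are now in contact, with the joint between them at (312,226). The front cell's nose at (247,267) is over the gate. About 33 mm more will drop the front one.

```bash
python3 -m jog '[[[0.1,0,-0.6],0,0],[[0,0,-0.7],0,0],[[0,0,-0.7],0,0],[[0,0,-0.6],0,0],[[0,0,-0.4],0,0]]'
python3 -m jog '[[[0,0,-0.3],0,0],[[0,0,-0.2],0,0],[[0,0,0],0,0],[[0,0,0],0,0],[[0,0,0],0,0]]'
python3 -c "
from h import *
go(-.0005,-.061,.1045)
p=cam('side'); cv2.imwrite('pics/s5.png',cv2.resize(p['img'][150:390,220:460],None,fx=2.5,fy=2.5,interpolation=cv2.INTER_CUBIC))"
```

```text
clock: 8.8
position: [0.5272, -0.0684, 0.1052]
tcp_rot: [0.545, 0.451, -0.545, 0.451]
force: [0.3, -0.3, -1.0]
grip_width: 0.008
clock: 9.3
position: [0.5281, -0.0643, 0.1052]
tcp_rot: [-0.545, -0.451, 0.545, -0.451]
force: [-0.1, 0.3, 0.0]
grip_width: 0.006
t 9.3 S [ 0.0003 -0.1242  0.1052] F [-0.1  0.3  0. ] w 0.01 twist -0.0 shift cm [ 0.07 -0.08 -6.32]
axes [[-0.0, -0.0, -1.0], [1.0, -0.0, -0.0], [-0.0, -1.0, 0.0]]
```

View pics/s5.png

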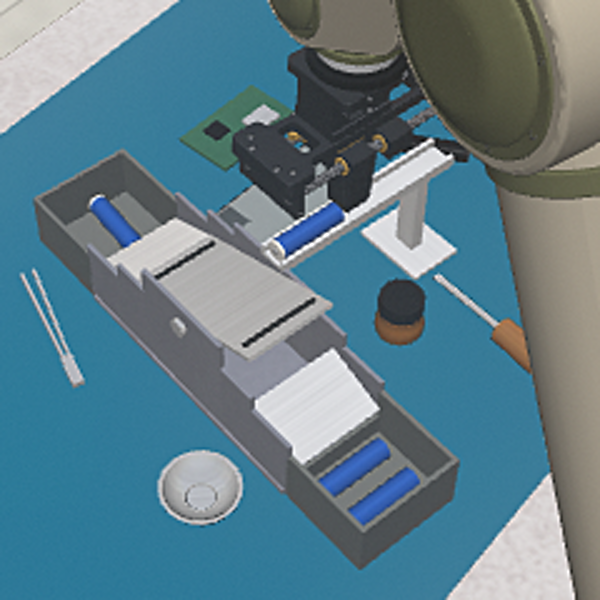

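The front cell has rolled into the far tray, at (115,220). The gate is still over, and the rear cell waits at the trough end. Now I push it.

```bash
python3 -m jog '[[[0,-0.05,-0.5],0,0],[[0,0,-0.7],0,0],[[0,0,-0.7],0,0],[[0,0,-0.7],0,0],[[0,0,-0.7],0,0]]'
python3 -m jog '[[[0,0,-0.7],0,0],[[0,0,-0.7],0,0],[[0,0,-0.7],0,0],[[0,0,-0.6],0,0],[[0,0,-0.4],0,0]]'
python3 -m jog '[[[0,0,-0.1],0,0],[[0,0,0],0,0],[[0,0,0],0,0],[[0,0,0],0,0],[[0,0,0],0,0]]'
python3 -c "
from h import *
go(-.0005,-.061,.1045)
p=cam('side'); cv2.imwrite('pics/s6.png',cv2.resize(p['img'][150:390,220:460],None,fx=2.5,fy=2.5,interpolation=cv2.INTER_CUBIC))"
```

```text
clock: 9.85
position: [0.5339, -0.0309, 0.1052]
tcp_rot: [0.545, 0.451, -0.545, 0.451]
force: [0.7, -1.2, 0.5]
grip_width: 0.004
clock: 10.35
position: [0.5396, -0.0006, 0.1052]
tcp_rot: [0.545, 0.451, -0.545, 0.451]
force: [0.7, 0.4, -0.7]
grip_width: 0.004
clock: 10.85
position: [0.5397, -0.0004, 0.1052]
tcp_rot: [-0.545, -0.451, 0.545, -0.451]
force: [-0.0, -0.9, 0.3]
grip_width: 0.009
t 10.85 S [-0.0002 -0.0592  0.1052] F [-0.  -0.9  0.3] w 0.01 twist -0.001 shift cm [ 0.07 -0.03  0.18]
axes [[-0.0, -0.0, -1.0], [1.0, -0.001, -0.0], [-0.001, -1.0, 0.0]]
```

View pics/s6.png

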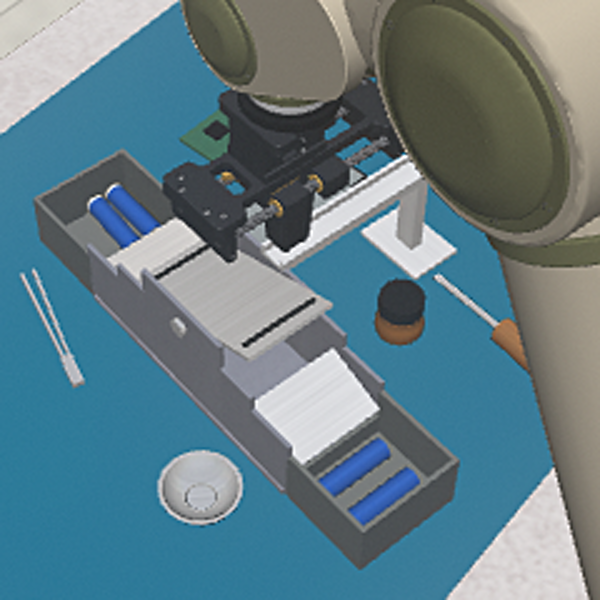

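Both cells lie in the far tray, at (110,220) and (130,205). I'll retract and do a final check from the top.

```bash
python3 -m jog '[[[-1,0,0.5],0,0],[[-3,0,1],0,0],[[-4,0,2],0,0],[[-3,0,3],0,0],[[0,0,4],0,0]]'
python3 -m jog '[[[0,-1,4],0,0],[[0,-2,4],0,0],[[0,-2,4],0,0],[[0,-2,4],0,0],[[0,0,2],0,0]]'
python3 -m jog '[[[0,0,0],0,0],[[0,0,0],0,0],[[0,0,0],0,0],[[0,0,0],0,0],[[0,0,0],0,0]]'
python3 -c "
from h import *
p=cam('top'); cv2.imwrite('pics/t7.png',cv2.resize(p['img'][150:430,200:500],None,fx=2.1,fy=2.1,interpolation=cv2.INTER_CUBIC))
exec(open('a.py').read())"
```

```text
clock: 11.4
position: [0.5213, -0.1045, 0.2203]
tcp_rot: [0.546, 0.449, -0.543, 0.454]
force: [-0.0, -1.2, -0.6]
grip_width: 0.008
clock: 11.9
position: [0.4153, -0.2695, 0.2162]
tcp_rot: [-0.545, -0.45, 0.546, -0.45]
force: [0.3, -0.6, -0.5]
grip_width: 0.006
clock: 12.4
position: [0.418, -0.2664, 0.2153]
tcp_rot: [0.544, 0.451, -0.544, 0.451]
force: [0.4, 0.2, -0.3]
grip_width: 0.009
[0.7645 0.0675 0.055 ]
[ 0.748 -0.029  0.055]
[0.3371 0.0493 0.055 ]
[0.3541 0.143  0.055 ]
True 162 [310.7 199.3] [0.6895 0.0176 0.106 ] [0.7173 0.019  0.016 ]
True 126 [324.9 200.9] [ 0.6863 -0.0063  0.106 ] [ 0.7138 -0.0071  0.016 ]
True 173 [273.6 372.9] [0.4041 0.079  0.106 ] [0.4057 0.0861 0.016 ]
True 184 [269.2 392.5] [0.374  0.0858 0.106 ] [0.3728 0.0935 0.016 ]
False 166 [274.6 232.8] [0.6539 0.0499 0.106 ] [ 0.7146 -0.0071  0.016 ]
False 165 [264.8 238.7] [0.6582 0.0742 0.106 ] [0.7193 0.0197 0.016 ]
False 256 [361.9 336.3] [0.3702 0.1327 0.106 ] [0.4019 0.0842 0.016 ]
False 241 [373.6 347.9] [0.3409 0.1385 0.106 ] [0.3697 0.0905 0.016 ]
```

View pics/t7.png

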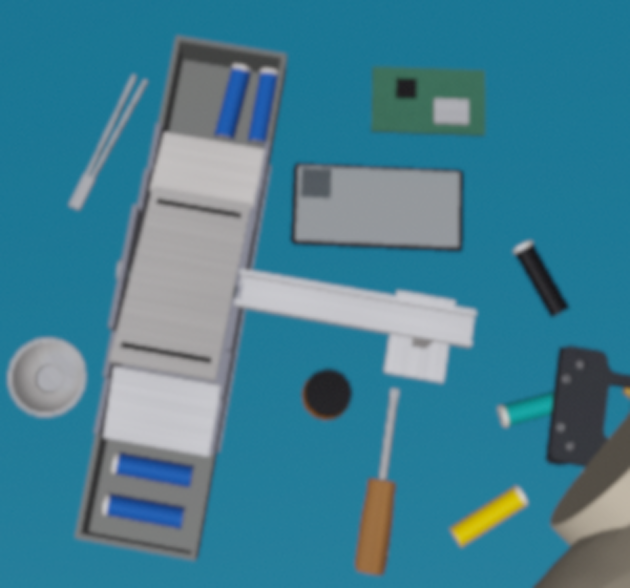

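Both cells lie flat in the far tray at (232,100) and (263,105), both views agree on where they are, and the trough is empty. The dead cells and other items are unmoved.

```bash
python3 -c "
from h import *
print(r.hand_in())"
```

```text
the job is handed in; nothing more can be done
None
```

The job is done and handed in at about 12.5 s on the clock (limit 54 s). I pressed the gate's far end down with the closed fingertips, then pushed the rear cell along the trough. It drove the front cell off the end, and after a pause I pushed the rear one off too. Both rolled over the gate by themselves into the far tray.

- **Gate:** the force rose from about 4 N to 15 N at z = 0.068, which fits the gate reaching its stop. The camera check also fits full lean, but only to within a few hundredths of a radian. I checked this before pushing any cell.
- **Cells:** in the last pictures both cells lie flat in the far tray, and the side and top views agree on their positions to about 2 mm.
- **Everything else:** the trough is empty. The dead cells are within a millimetre of where they started, and I saw no change in anything else on the bench.
- **Robot:** it was clear of everything at hand-in. The highest force reading was about 15 N.

No check failed or disagreed.

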